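# Pull the snug cap off the water dispenser with the cap puller

### The arm

A 6-joint arm with a two-finger parallel gripper is mounted at the origin on a cart in front of the work surface, level with it; the furniture and walls round the work are solid. World frame = base frame: x ahead of the robot, y to its left, z up, the work surface at z = 0. Lengths are in mm, angles in rad, forces in N, time in s.
With the tool pointing down it reaches from about 250 to 725 mm from the base axis. Payload 4 kg.
Tool frame: the origin (TCP) lies midway between the tips of the shut fingers; the grasp point (between the pads) lies 19 mm behind it; z points along the fingers, y is the line along which they close (so a half turn about z gives the same grasp; the last joint's range is limited). The gripper opens to 85 mm and grips with 20 to 120 N. Pads are 22 mm wide; open, the fingers measure 114 mm over their backs; the gripper's body (76 mm by 85 mm) begins 54 mm behind the grasp point. The pads swing forward as they close: fully open they stand 13 mm farther back than shut.
Start: joints at [0, 0.241, 0.005, 1.335, 0, 1.571], TCP at [499.999, -0, 231.306] pointing down, gripper open.
Joint ranges: [-2.72, 2.72], [-1.05, 1.87], [-1.09, 1.28], [-1.99, 2.15], [-1.42, 1.44], [-3.14, 3.14]. Speed limits (rad/s): [2.79, 2.79, 3.14, 3.14, 3.14, 3.14].

### API

Orientations are given as a unit quaternion [x, y, z, w].
In Python, from workcell import sense, optics, r gives the robot as it stands.
- The arm moves only by the tool carry_out, never from a script. Its argument "targets" is a list of rows, each a list of 3 entries, a list of its own where there are three numbers: the shift along the tool's x, y, z in m, then the turn, a rotation vector about the tool's x, y, z in degrees, then the opening, from -1 (shut) to 1 (fully open). In form: [[[tx, ty, tz], [wx, wy, wz], fingers], ...]. A call has 1 to 10 rows; each row shifts and turns the commanded pose from where the row before left it, along the tool's axes as they then stand; what a row does not reach is not made up. A row lasts 1/12 s, in which the tool goes at most 41.7 mm and 7.16 degrees, less where a joint would pass 70% of its speed; a pose out of reach is approached as far as the arm can. A call with a gripper value outside its range is refused whole. The fingers move at their own pace and stop on an object; "newtons" is the grip in N (left out, the last holds). Time passes only in rows, so rows that do not move let the fingers close. It gives the time, the measured TCP pose, the force, the opening and the grip force at its end, in the units of the state.
- sense(): the state, without advancing time (a new reading comes with each control period).
- optics.grab_frame(name): name is "scene" or "side" or "wrist"; returns a dict with "image" (400x640x3 uint8, red, green, blue), "depth" (400x640 float32, mm along the optical axis (not along the pixel's ray), 0 where there is no reading), "mtx" (3x3 intrinsics, pixels), "extrinsics" (4x4, takes a point from world to camera coordinates); the wrist camera has in their place "tool_from_camera" (4x4, takes a point from camera to tool coordinates, whose origin is the TCP and whose axes are the flange's). Camera axes: x right, y down, z forward; pixel columns grow to the right and rows downward; lengths in mm; the calibration is good to about 2 mm. A picture is of the moment at which its call begins: read the wrist's pose just before it.
- r.job_done(): hands the job in; it is judged then, once.
The state is a dict: "clock": time; "qpos": joint angles; "joint_velocities": joint speeds; "joint_torque": joint torques, N m; "tcp_pos": TCP position; "orientation": TCP orientation; "wrist_force": force on the tool from outside, world axes, zero at the start; "torque": the same for the moment, N m; "width": finger opening in mm; "grasp_force": force on a finger pad.
Only numpy, scipy, OpenCV 4.12 (cv2) and the standard library are available. Lean on these libraries where they do the work, as an engineer would, in place of code of your own. Each camera call takes 0.05 s, during which the arm holds its last target. There are 200 camera calls.

### The job

The red cap on the water dispenser's drip base has to be washed. With the gripper holding the forked cap puller, slide the fork under the cap until you feel it stop against the steel collar (gently, no hard ramming), pull the cap straight up until it pops off, and put it in the blue dish without touching the cap with the gripper. Then stand the puller upright on its sole on the bare worktop, let go, and leave the other things where they are.

Things in the scene. Friction and masses are not known exactly. Their poses are not given: they have to be found in the camera images.
- dispenser: White countertop water dispenser, fixed. Origin on the worktop under the cap's axis; it is turned so that its front faces mostly to the robot's left; its own x runs from front to back, z up. Sizes in mm: grey drip base 120 wide (y), x = -65 to +90, flat top at z = 30. A white column behind (x = 46 to 86) carries the overhanging head. Rigid.
- collar_top (a point): Centre of the top rim of the steel collar, a tube on the drip base round the cap's stem: outer diameter 20, bore 15, standing 9 above the drip base (rim at z = 39 over the worktop). Axes as the dispenser's. Rigid: pushing the fork home ends against its front.
- head_edge (a point): Lower front edge of the dispenser's head, 130 above the worktop and 34 in front of the cap's axis. The head is 120 wide, 80 high (top at 210) and covers all behind this edge, so with the fork home a gripper on the handle fits only if leaning back some 30 to 45 deg: fingers pointing forward and down, gripper body toward the dispenser's front.
- cap: Red round cap, disc 44 diameter, 10 thick, with a white stem below in the collar; 40 g. Origin at the centre of the disc's underside, z up when seated. Seated, the disc rests on the collar, leaving a gap 9 high all round between disc and drip base. Two spring balls hold the stem: it takes about 8 to 10 N to pull off, pops after about 8 of lift, and is clear of the collar after 22.
- stem_foot (a point): Flat lower end of the cap's stem, 22 below the disc's underside. The stem is 8.4 in diameter with a bulb of 12.4 near the end, so it passes down through the puller's slot; off the dispenser the cap rides on the tines with this end 18 below the sole, held only by its weight.
- puller: Forked cap puller, 180 g, standing on its flat aluminium sole (4 thick, 46 wide, x = -84 to +29.5). Origin on the sole's underside at the point that meets the collar's axis when the fork is home; x along the tines, z up. Two tines 11 wide, slot 24 wide between them, open at the tips. Blue upright handle 26 (x) by 16 (y), centred at x = -52, from the sole to z = 83.
- grip (a point): Middle of the puller's handle, at (-52, 0, 55) in the puller's frame, axes as the puller's. Grip here across the 16 mm width (y), with the gripper leaning as needed in the puller's x-z plane; hold firmly (about 100 N), the pull tends to turn the puller in the grip.
- notch (a point): Closed end of the puller's slot, at (-10, 0, 2) in the puller's frame; this face meets the collar.
- dish: Blue round shallow dish, 130 in diameter, rim 16 high, flat inner floor 5 above the worktop and about 80 across, 450 g. Origin at the centre of its underside.
- tumbler: Drinking glass, 80 diameter, 91 high; leave it alone. Origin at centre of its underside.
- spice: Spice jar with red lid, 45 diameter, 106 high; leave it alone. Origin at centre of its underside.
- garlic: Garlic bulb, about 60 across; leave it alone. Origin at centre of its underside.
- tuna: Low round tin, 86 diameter, 40 high; leave it alone. Origin at centre of its underside.
Mind the look-alikes: they are no part of the job. Of the things shaped like the cap, the red one is meant.

How it is judged:
By the outcome, as a careful person would: the job done as asked, in the order asked, and still so for the second after the job is handed in, with the robot touching nothing.
It also fails if it takes over 72 s, if anything falls off the work surface, if the arm or the gripper's body presses on something with over 40 N, if the wrist force passes 120 N, or if a joint passes its speed limit or range.

## Working session

There is one attempt and no reset: what is moved stays moved. The work goes in short steps, Python scripts to look and compute and a tool call to move; the robot and the scene stay as the last step left them, time stands still between calls to the robot, and variables do not carry over. Pictures are saved under pics/ and viewed, at most 10 in all, crops included, and the job is handed in when it is done.

Besides the shell and the picture viewer there is one more tool, called after "Emit:" as name([rows], argument=value, ...), one row to a line, values as JSON. carry_out: Moves the arm, as the interface text tells. Its arguments: {"type":"object","properties":{"targets":{"type":"array","items":{"type":"array"}},"newtons":{"type":"number"}},"required":["targets"]}

```bash
mkdir -p pics; ls; python3 - <<'E'
from workcell import sense, optics, r
import cv2, numpy as np
print(sense())
for n in("scene","side"):
    f=optics.grab_frame(n); cv2.imwrite(f"pics/{n}0.png",f["image"][:,:,::-1]); np.savez(f"{n}0.npz",**f)
    E=f["extrinsics"]; print(n,f["mtx"].round(1).tolist(),(-E[:3,:3].T@E[:3,3]).round(), E[2,:3].round(2))
E
```

```text
pics
{'clock': 0.0, 'qpos': array([3.21007694e-06, 2.41389416e-01, 3.68145286e-03, 1.33518390e+00,
       3.83494219e-06, 1.57082409e+00]), 'joint_velocities': array([ 4.78661888e-04,  7.95406258e-05, -1.68137754e-04, -1.84935965e-03,
        9.16791870e-04,  1.51915151e-05]), 'joint_torque': array([ 5.50268451e-04, -3.72315860e+01,  2.52406776e+01,  1.67737965e-02,
        2.29149265e-05,  1.14679995e-05]), 'tcp_pos': array([4.99353387e+02, 2.76686774e-03, 2.30408397e+02]), 'orientation': array([ 0.70711508,  0.70709771, -0.00073954, -0.00074223]), 'wrist_force': array([-0.07850496,  1.22272728,  0.26984003]), 'torque': array([ 0.03452987, -0.00391052,  0.02423858]), 'grasp_force': 0.0, 'width': 85.24927669687355}
scene [[502.1, 0.0, 318.6], [0.0, 502.1, 200.4], [0.0, 0.0, 1.0]] [ 32. 671. 780.] [ 0.51 -0.61 -0.6 ]
side [[394.1, 0.0, 322.6], [0.0, 394.1, 201.4], [0.0, 0.0, 1.0]] [455. 723. 646.] [ 0.15 -0.8  -0.58]
```

View pics/scene0.png

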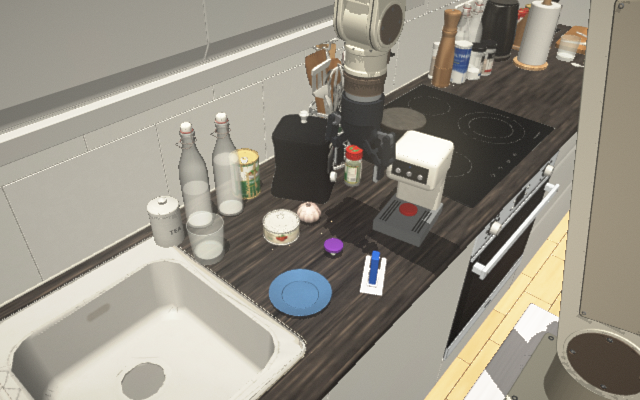

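View pics/side0.png

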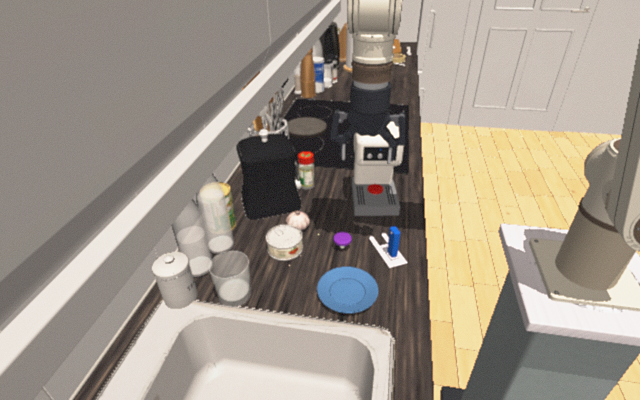

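The scene view shows the red cap on the drip base at (408,210). Look-alikes are the purple cap at (334,245), the spice jar's red lid at (354,153) and the red bottle tops at (185,127). I choose (408,210). The puller is at (374,272) and the dish at (300,293).

```bash
cat > h.py <<'E'
import numpy as np, cv2
from scipy.spatial.transform import Rotation as R
def ray(f,px,z):
    px=np.atleast_2d(np.asarray(px,float)); E=f["extrinsics"]; c=-E[:3,:3].T@E[:3,3]
    d=np.c_[px,np.ones(len(px))]@np.linalg.inv(f["mtx"]).T@E[:3,:3]
    return c+d*((z-c[2])/d[:,2])[:,None]
def cloud(f):
    v,u=np.mgrid[:400,:640]; d=f["depth"].astype(float); E=f["extrinsics"]
    p=np.stack([u,v,np.ones_like(u)],-1)@np.linalg.inv(f["mtx"]).T*d[...,None]
    return (p-E[:3,3])@E[:3,:3]
def proj(f,P):
    E=f["extrinsics"]; q=(np.atleast_2d(P)@E[:3,:3].T+E[:3,3])@f["mtx"].T; return q[:,:2]/q[:,2:]
def hsv(f): return cv2.cvtColor(f["image"],cv2.COLOR_RGB2HSV)
E
cat > m.py <<'E'
from h import *
rois={"scene":{"cap":(395,200,425,220),"handle":(360,245,390,290),"dish":(262,265,340,320),"sole":(355,245,392,300)},
"side":{"cap":(362,182,390,196),"handle":(384,222,404,262),"dish":(310,262,385,318),"sole":(365,225,412,272)}}
tiles=[]
for n in("scene","side"):
    f=dict(np.load(f"{n}0.npz")); H=hsv(f); h,s,v=[H[...,i].astype(int) for i in range(3)]
    C=cloud(f)
    M={"cap":((h<8)|(h>172))&(s>140)&(v>70),"handle":(h>100)&(h<130)&(s>150),"dish":(h>95)&(h<125)&(s>90),"sole":(s<70)&(v>140)}
    for k,(a,b,c,d) in rois[n].items():
        m=np.zeros((400,640),np.uint8); m[b:d,a:c]=M[k][b:d,a:c]
        nn,l,st,ce=cv2.connectedComponentsWithStats(m); i=1+st[1:,4].argmax(); g=l==i
        P=C[g]; P=P[np.isfinite(P).all(1)]
        print(n,k,st[i].tolist(),ce[i].round(1),"med",np.median(P,0).round(1),"z5/95",np.percentile(P[:,2],[5,95]).round(1))
        if k=="cap": 
            ys,xs=np.where(g); w=ray(f,np.c_[xs,ys],49); print(" cap z=49 mid",((w.min(0)+w.max(0))/2).round(1),np.ptp(w,0).round(1), w.mean(0).round(1))
        if k=="dish":
            ct=max(cv2.findContours(g.astype(np.uint8),0,1)[0],key=len)[:,0]; w=ray(f,ct,16)[:,:2]
            (cc,rr)=cv2.minEnclosingCircle(w.astype(np.float32)); print(" dish",np.round(cc,1),round(rr,1))
        if k=="handle":
            T=P[P[:,2]>80]; print(" top",len(T),T.mean(0).round(1), np.ptp(T,0).round(1))
        if k=="sole":
            T=P[(P[:,2]<10)]; rc=cv2.minAreaRect(T[:,:2].astype(np.float32)); print(" sole",len(T),rc, cv2.boxPoints(rc).round(0).tolist())
    # drip base top and head
    Z=C[...,2]; 
    reg=np.zeros((400,640),bool); 
    if n=="scene": reg[190:245,370:445]=1
    else: reg[175:218,345:402]=1
    T=C[reg&(abs(Z-30)<3)]; rc=cv2.minAreaRect(T[:,:2].astype(np.float32)); print(" base",len(T),rc,cv2.boxPoints(rc).round(0).tolist())
    for (a,b,c,d) in ([(350,235,400,305),(370,185,450,245)] if n=="scene" else [(360,220,415,275),(340,120,410,220)]):
        t=f["image"][b:d,a:c,::-1]; tiles.append(cv2.resize(t,(390,290),interpolation=cv2.INTER_CUBIC))
cv2.imwrite("pics/crop.png",np.vstack([np.hstack(tiles[:2]),np.hstack(tiles[2:])]))
E
python3 m.py
```

```text
scene cap [400, 203, 17, 13, 178] [407.9 209.2] med [ 479.6 -194.5   48.2] z5/95 [42. 51.]
 cap z=49 mid [ 479.2 -194.7   49. ] [42.7 47.8  0. ] [ 478.8 -194.6   49. ]
scene handle [370, 251, 10, 33, 212] [373.9 266. ] med [419.6  28.8  64.3] z5/95 [19.6 84.1]
 top 66 [418.   30.3  93.3] [403.6 664.7 699.8]
scene dish [269, 269, 63, 47, 2288] [299.8 292.1] med [516.2 145.7  10.2] z5/95 [ 3.7 16.4]
 dish [513.4 148.3] 64.0
scene sole [360, 255, 27, 41, 608] [373.  277.7] med [427.7  13.4   4.1] z5/95 [0.4 9.6]
 sole 580 ((437.54034423828125, -4.184173583984375), (47.352783203125, 122.13679504394531), 29.746126174926758) [[387.0, 37.0], [447.0, -69.0], [488.0, -45.0], [428.0, 61.0]]
 base 1307 ((484.47796630859375, -210.69287109375), (121.294189453125, 159.68218994140625), 9.985894203186035) [[411.0, -143.0], [439.0, -300.0], [558.0, -279.0], [530.0, -122.0]]
side cap [368, 184, 15, 10, 119] [374.9 188.8] med [ 481.6 -190.7   47. ] z5/95 [41.2 49. ]
 cap z=49 mid [ 481.7 -189.8   49. ] [39.3 46.3  0. ] [ 481.4 -188.8   49. ]
side handle [388, 226, 12, 31, 259] [393.7 240.7] med [423.8  29.7  56.2] z5/95 [16.5 81.8]
 top 47 [425.7  51.3 105.5] [ 40.5 716.3 565.9]
side dish [317, 267, 61, 47, 2241] [347.2 289.6] med [512.8 147.3   8.8] z5/95 [ 2.4 14.8]
 dish [513.4 151.6] 65.3
side sole [369, 233, 39, 35, 474] [387.7 252.5] med [436.5  19.2   2.6] z5/95 [-1.3 10.1]
 sole 449 ((435.41497802734375, -2.940135955810547), (50.98580551147461, 118.18219757080078), 30.17742919921875) [[384.0, 35.0], [443.0, -67.0], [487.0, -41.0], [428.0, 61.0]]
 base 883 ((483.33123779296875, -207.18292236328125), (120.04861450195312, 150.91094970703125), 9.766993522644043) [[411.0, -143.0], [437.0, -292.0], [555.0, -271.0], [530.0, -123.0]]
```

View pics/crop.png

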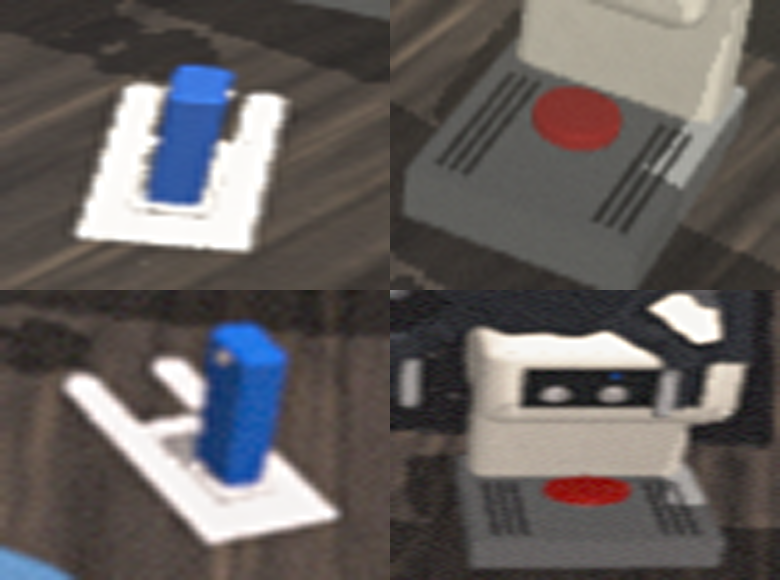

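The crop confirms the choice: the red disc sits on the grey drip base under the white head. The puller's tines point away from the camera, heading about -60°, and its blue handle is at about (424,18). The dispenser's x axis heads about -80° and the cap is at about (481,-193).

```bash
cat >> h.py <<'E'
def tool(yaw,lean):  # columns: tool axes; fingers toward heading yaw and down
    a,y=np.radians(lean),np.radians(yaw); d=np.array([np.cos(y),np.sin(y),0]); z=np.sin(a)*d-[0,0,np.cos(a)]
    yy=np.array([-np.sin(y),np.cos(y),0]); return np.c_[np.cross(yy,z),yy,z]
def go(s,p,Rt):
    R0=R.from_quat(s["orientation"]).as_matrix()
    w=R.from_matrix(R0.T@Rt).as_rotvec(degrees=True)
    print("turn",w.round(2),"then shift mm",(Rt.T@(np.asarray(p)-s["tcp_pos"])).round(1),"| shift mm in present axes",(R0.T@(np.asarray(p)-s["tcp_pos"])).round(1))
E
python3 - <<'E'
from h import *; from workcell import sense
Rt=tool(-60,38); g=np.array([424,18,55.]); print(Rt.round(2)); go(sense(),g-100*Rt[:,2],Rt)
E
```

```text
[[-0.39  0.87  0.31]
 [ 0.68  0.5  -0.53]
 [-0.62  0.   -0.79]]
turn [-10.05 -37.14 -28.85] then shift mm [150.1 -56.3   5.5] | shift mm in present axes [  71.3 -106.    96.9]
```

Emit:
carry_out([
  [[0,0,0],[-1.436,-5.306,-4.121],1],
  [[0,0,0],[-1.436,-5.306,-4.121],1],
  [[0,0,0],[-1.436,-5.306,-4.121],1],
  [[0,0,0],[-1.436,-5.306,-4.121],1],
  [[0,0,0],[-1.436,-5.306,-4.121],1],
  [[0,0,0],[-1.436,-5.306,-4.121],1],
  [[0,0,0],[-1.436,-5.306,-4.121],1],
])

```text
clock: 0.68
tcp_pos: [500.1, 0.5, 231.6]
orientation: [0.471, 0.819, -0.163, 0.285]
wrist_force: [-0.0, -0.4, -0.2]
width: 85.4
grasp_force: 0.0
```

Emit:
carry_out([
  [[0.03,-0.0112,0.001],[0,0,0],1],
  [[0.03,-0.0112,0.001],[0,0,0],1],
  [[0.03,-0.0112,0.001],[0,0,0],1],
  [[0.03,-0.0112,0.001],[0,0,0],1],
  [[0.03,-0.0112,0.001],[0,0,0],1],
  [[0,0,0],[0,0,0],1],
  [[0,0,0],[0,0,0],1],
])

```text
clock: 1.27
tcp_pos: [393.0, 71.8, 133.9]
orientation: [0.471, 0.819, -0.164, 0.282]
wrist_force: [0.7, -0.3, 1.8]
width: 85.6
grasp_force: 0.0
```

```bash
cat >> h.py <<'E'
def wrist(name):
    from workcell import sense, optics
    s=sense(); f=optics.grab_frame("wrist"); T=np.eye(4); T[:3,:3]=R.from_quat(s["orientation"]).as_matrix(); T[:3,3]=s["tcp_pos"]
    f["extrinsics"]=np.linalg.inv(T@f["tool_from_camera"]); np.savez(name+".npz",**f); cv2.imwrite(f"pics/{name}.png",f["image"][:,:,::-1]); return s,f
E
python3 - <<'E'
from h import *
s,f=wrist("w1"); print(s["clock"],s["tcp_pos"].round(1),f["tool_from_camera"].round(2))
Rt=tool(-60,38); go(s,np.array([424,18,55.])-100*Rt[:,2],Rt)
E
```

```text
1.2667 [393.   71.8 133.9] [[   0.     -0.96   -0.29   72.19]
 [   1.      0.     -0.      0.81]
 [   0.     -0.29    0.96 -141.82]
 [   0.      0.      0.      1.  ]]
turn [0.02 0.09 0.2 ] then shift mm [-0.4 -0.1  0.4] | shift mm in present axes [-0.4 -0.1  0.4]
```

View pics/w1.png

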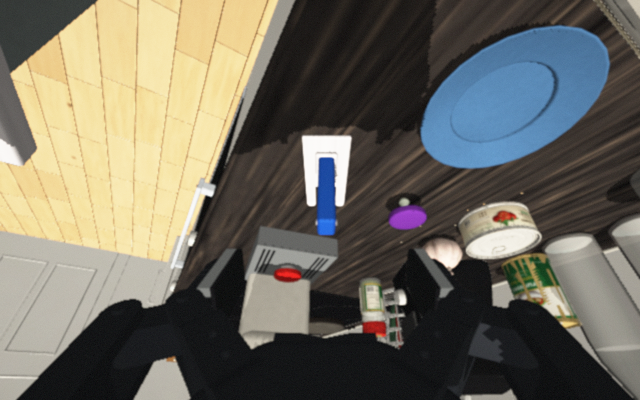

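The wrist view shows the puller nearly upright in the picture: sole back edge at row 137 (columns 303–351), blue handle from (327,158) to (327,233). The red cap is visible at (288,275).

```bash
python3 - <<'E'
from h import *
f=dict(np.load("w1.npz")); H=hsv(f).astype(int); h,s,v=H[...,0],H[...,1],H[...,2]
def big(m):
    n,l,st,_=cv2.connectedComponentsWithStats(m.astype(np.uint8)); return l==1+st[1:,4].argmax()
roi=np.zeros((400,640),bool); roi[125:245,290:365]=1
so=big(roi&(s<60)&(v>150)); ha=big(roi&(h>100)&(h<130)&(s>150))
d=np.array([.5,-.8660]); n=np.array([.866,.5])
# sole edges per row at z=4: left/right -> lateral; fit axis
L=[];Rr=[]
for y in range(142,200):
    x=np.where(so[y]|ha[y])[0]; L.append(ray(f,[x.min()-.5,y],4)[0,:2]); Rr.append(ray(f,[x.max()+.5,y],4)[0,:2])
L=np.array(L);Rr=np.array(Rr)
for q in(L,Rr):
    vx=cv2.fitLine(q.astype(np.float32),cv2.DIST_HUBER,0,.01,.01).ravel(); k=vx[:2]*np.sign(vx[:2]@d); print("edge heading",np.degrees(np.arctan2(k[1],k[0])).round(2),vx[2:])
print("width",np.linalg.norm(Rr-L,axis=1).mean().round(1),"centre lateral n:",(((L+Rr)/2)@n)[[0,20,-1]].round(1))
ys,xs=np.where(so); b=ray(f,[[320,ys[xs==320].min()-.5],[330,ys[xs==330].min()-.5]],4)[:,:2]; print("back edge along d",(b@d).round(1),b.round(1))
# handle top: last rows, z=83
for y in range(160,ha.nonzero()[0].max()+1,8):
    x=np.where(ha[y])[0]; print(y,x.min(),x.max(),end=";")
yy=ha.nonzero()[0].max(); print("bot",yy)
C=cloud(f); P=C[ha]; T=P[P[:,2]>81]; print("top pts",len(T),T.mean(0).round(1),"along",np.percentile(T[:,:2]@d,[2,98]).round(1),"lat",np.percentile(T[:,:2]@n,[2,98]).round(1))
print("handle all lat",np.percentile(P[:,:2]@n,[2,50,98]).round(1))
capm=big(((h<8)|(h>172))&(s>140)&(v>60)&(np.arange(640)<330)&(np.arange(640)>250)); ys,xs=np.where(capm); print("cap",C[capm].mean(0).round(1),ray(f,[xs.mean(),ys.mean()],49).round(1))
E
```

```text
edge heading -60.39 [414.22894   -8.097664]
edge heading -60.26 [454.45007  15.44828]
width 46.6 centre lateral n: [378.  378.2 378.1]
back edge along d [163.6 162.3] [[404.3  44.6]
 [411.7  50.2]]
160 320 332;168 320 333;176 319 333;184 319 333;192 318 334;200 318 333;208 317 335;216 317 335;224 318 334;232 318 334;bot 234
top pts 264 [423.2  22.7  84.5] along [184.5 207.3] lat [370.7 384.9]
handle all lat [371.1 378.1 385.2]
cap [ 476.8 -184.7   49.3] [[ 477.  -185.5   49. ]]
```

```bash
python3 - <<'E'
from h import *; from workcell import sense
Rt=tool(-60.3,38); go(sense(),np.array([425.2,19.7,55.])+20*Rt[:,2],Rt)
E
```

```text
turn [0.29 0.09 0.26] then shift mm [  1.3   1.  120.2] | shift mm in present axes [  1.5   0.4 120.2]
```

Emit:
carry_out([
  [[0.0013,0.001,0.0002],[0.2,0.1,0.26],1],
  [[0,0,0.03],[0,0,0],1],
  [[0,0,0.03],[0,0,0],1],
  [[0,0,0.03],[0,0,0],1],
  [[0,0,0.02],[0,0,0],1],
  [[0,0,0.01],[0,0,0],1],
  [[0,0,0],[0,0,0],1],
  [[0,0,0],[0,0,0],1],
], newtons=100)

```text
clock: 1.98
tcp_pos: [432.0, 8.2, 39.6]
orientation: [0.477, 0.817, -0.163, 0.282]
wrist_force: [-0.2, -0.2, -0.9]
width: 85.6
grasp_force: 0.0
```

Emit:
carry_out([
  [[0,0,0],[0,0,0],-1],
  [[0,0,0],[0,0,0],-1],
  [[0,0,0],[0,0,0],-1],
  [[0,0,0],[0,0,0],-1],
  [[0,0,0],[0,0,0],-1],
  [[0,0,0],[0,0,0],-1],
  [[0,0,0],[0,0,0],-1],
  [[0,0,0],[0,0,0],-1],
  [[0,0,0],[0,0,0],-1],
  [[0,0,0],[0,0,0],-1],
], newtons=100)

```text
clock: 2.82
tcp_pos: [431.2, 9.2, 39.4]
orientation: [0.475, 0.818, -0.163, 0.282]
wrist_force: [-3.6, 2.2, 5.9]
width: 14.8
grasp_force: 98.0
```

```bash
python3 - <<'E'
from h import *; s,f=wrist("w2"); print(s["clock"],s["tcp_pos"].round(1),s["wrist_force"].round(1),s["torque"].round(2),s["width"],s["grasp_force"])
R0=R.from_quat(s["orientation"]).as_matrix(); print("grip",(s["tcp_pos"]-19*R0[:,2]).round(1), R0.round(3))
E
```

```text
2.8167 [431.2   9.2  39.4] [-3.6  2.2  5.9] [ 0.45  0.57 -0.18] 14.822380834553893 97.99628019332886
grip [425.4  19.3  54.4] [[-0.39   0.869  0.306]
 [ 0.686  0.495 -0.533]
 [-0.615  0.002 -0.789]]
```

View pics/w2.png

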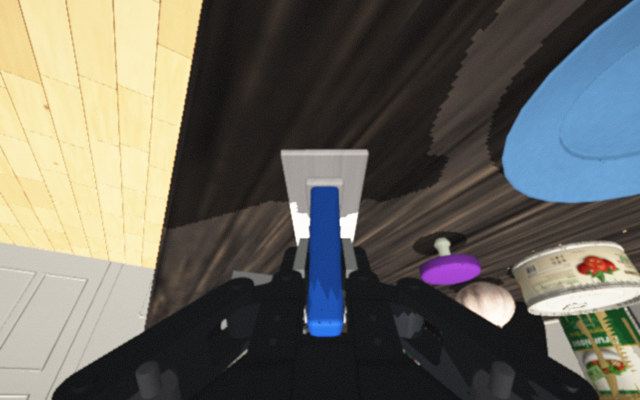

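```bash
cat >> h.py <<'E'
def frame(x,y,z,yaw):
    T=np.eye(4); T[:3,:3]=R.from_euler("z",yaw,degrees=True).as_matrix(); T[:3,3]=x,y,z; return T
def tcp(s):
    T=np.eye(4); T[:3,:3]=R.from_quat(s["orientation"]).as_matrix(); T[:3,3]=s["tcp_pos"]; return T
E
python3 - <<'E'
from h import *; from workcell import sense
s=sense(); d=np.array([np.cos(np.radians(-60.33)),np.sin(np.radians(-60.33))])
o=np.array([425.2,19.7])+52*d
G=np.linalg.inv(tcp(s))@frame(*o,0,-60.33); np.save("G.npy",G); print(o.round(1))  # tool from puller
T=frame(461.4,-84.7,65,-80)@np.linalg.inv(G); s["tcp_pos"]=s["tcp_pos"]+[0,0,65]; go(s,T[:3,3],T[:3,:3])
R0=tcp(s)[:3,:3]; print("up 65 in tool",(R0.T@[0,0,65]).round(1))
E
```

```text
[450.9 -25.5]
turn [12.1  -0.04 15.51] then shift mm [-45.6  13.4  35.6] | shift mm in present axes [-46.5  -6.8  36.2]
up 65 in tool [-40.    0.1 -51.3]
```

Emit:
carry_out([
  [[-0.004,0,-0.0051],[0,0,0],-1],
  [[-0.012,0,-0.0154],[0,0,0],-1],
  [[-0.012,0,-0.0154],[0,0,0],-1],
  [[-0.012,0,-0.0154],[0,0,0],-1],
  [[0,0,0],[3.03,0,3.88],-1],
  [[0,0,0],[3.03,0,3.88],-1],
  [[0,0,0],[3.03,0,3.88],-1],
  [[0,0,0],[3.03,0,3.88],-1],
])

```text
clock: 3.53
tcp_pos: [431.1, 9.0, 104.6]
orientation: [0.61, 0.723, -0.209, 0.249]
wrist_force: [0.7, 0.3, -2.3]
width: 14.7
grasp_force: 97.4
```

Emit:
carry_out([
  [[-0.0114,0.0033,0.0089],[0,0,0],-1],
  [[-0.0114,0.0033,0.0089],[0,0,0],-1],
  [[-0.0114,0.0033,0.0089],[0,0,0],-1],
  [[-0.0114,0.0034,0.0089],[0,0,0],-1],
  [[0,0,0],[0,0,0],-1],
  [[0,0,0],[0,0,0],-1],
])

```text
clock: 4.03
tcp_pos: [453.8, -46.3, 104.1]
orientation: [0.609, 0.724, -0.209, 0.249]
wrist_force: [0.4, -0.0, -1.6]
width: 14.8
grasp_force: 97.8
```

```bash
python3 - <<'E'
from h import *; from workcell import sense,optics
s=sense(); P=tcp(s)@np.load("G.npy"); print(s["clock"],s["width"],s["wrist_force"].round(1),P.round(3))
t=[]
for n,(a,b,c,d) in (("scene",(340,150,460,260)),("side",(330,120,420,240))):
    f=optics.grab_frame(n); np.savez(f"{n}1.npz",**f); t.append(cv2.resize(f["image"][b:d,a:c,::-1],(390,int(390*(d-b)/(c-a))),interpolation=cv2.INTER_CUBIC)[:357])
    for k in([0,0,0],[29.5,23,0],[29.5,-23,0],[-84,23,0],[-52,0,83]): print(n,k,proj(f,(P@[*k,1])[:3]).round(1))
cv2.imwrite("pics/c1.png",np.hstack(t))
E
```

```text
4.0333 14.795666599667909 [ 0.4 -0.  -1.6] [[ 1.71000e-01  9.85000e-01  1.00000e-03  4.60614e+02]
 [-9.85000e-01  1.71000e-01 -1.00000e-03 -8.55860e+01]
 [-1.00000e-03 -1.00000e-03  1.00000e+00  6.46610e+01]
 [ 0.00000e+00  0.00000e+00  0.00000e+00  1.00000e+00]]
scene [0, 0, 0] [[389.  229.2]]
scene [29.5, 23, 0] [[385.2 218.7]]
scene [29.5, -23, 0] [[403.9 225.6]]
scene [-84, 23, 0] [[362.5 247. ]]
scene [-52, 0, 83] [[382.6 212. ]]
side [0, 0, 0] [[380.7 206.7]]
side [29.5, 23, 0] [[370.4 200. ]]
side [29.5, -23, 0] [[388.4 199.9]]
side [-84, 23, 0] [[374.8 228. ]]
side [-52, 0, 83] [[386.  190.6]]
```

View pics/c1.png

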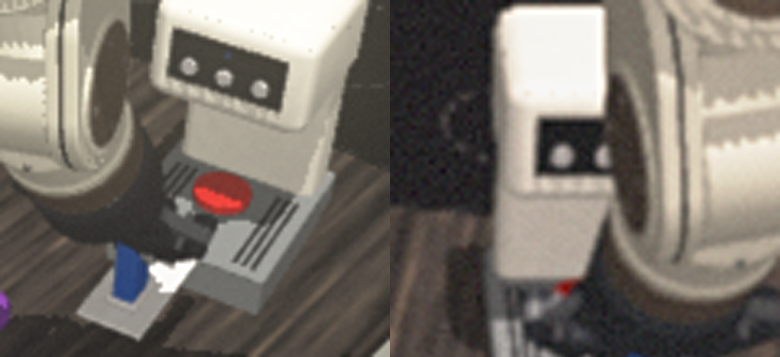

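The scene crop shows the puller hanging level in front of the drip base, but the gripper hides the tines and part of the base. I'll raise the tool and look at the cap and base with the wrist camera from both sides.

Emit:
carry_out([
  [[-0.0185,0.015,-0.0237],[0,0,0],-1],
  [[-0.0185,0.015,-0.0237],[0,0,0],-1],
  [[-0.0185,0.015,-0.0237],[0,0,0],-1],
  [[-0.0185,0.015,-0.0237],[0,0,0],-1],
  [[0,0,0],[0,0,0],-1],
  [[0,0,0],[0,0,0],-1],
  [[0,0,0],[0,0,0],-1],
])

```text
clock: 4.72
tcp_pos: [512.2, -35.0, 223.6]
orientation: [0.608, 0.725, -0.209, 0.249]
wrist_force: [0.3, -0.9, -2.7]
width: 14.8
grasp_force: 98.3
```

```bash
python3 -c "
from h import *; s,f=wrist('w3'); print(s['tcp_pos'].round(1),f['mtx'][0])"
```

```text
[512.2 -35.  223.6] [276.41400683   0.         324.80005334]
```

Emit:
carry_out([
  [[0,-0.03,0],[0,0,0],-1],
  [[0,-0.03,0],[0,0,0],-1],
  [[0,-0.03,0],[0,0,0],-1],
  [[0,-0.03,0],[0,0,0],-1],
  [[0,0,0],[0,0,0],-1],
  [[0,0,0],[0,0,0],-1],
  [[0,0,0],[0,0,0],-1],
])

```text
clock: 5.35
tcp_pos: [394.7, -56.3, 223.8]
orientation: [0.608, 0.724, -0.209, 0.249]
wrist_force: [0.8, -0.2, -0.8]
width: 14.9
grasp_force: 98.1
```

```bash
python3 - <<'E'
from h import *
s,f=wrist('w4'); print(s['tcp_pos'].round(1))
cv2.imwrite("pics/w34.png",np.vstack([cv2.imread("pics/w3.png")[60:340],cv2.imread("pics/w4.png")[60:340]]))
E
```

```text
[394.7 -56.3 223.8]
```

View pics/w34.png

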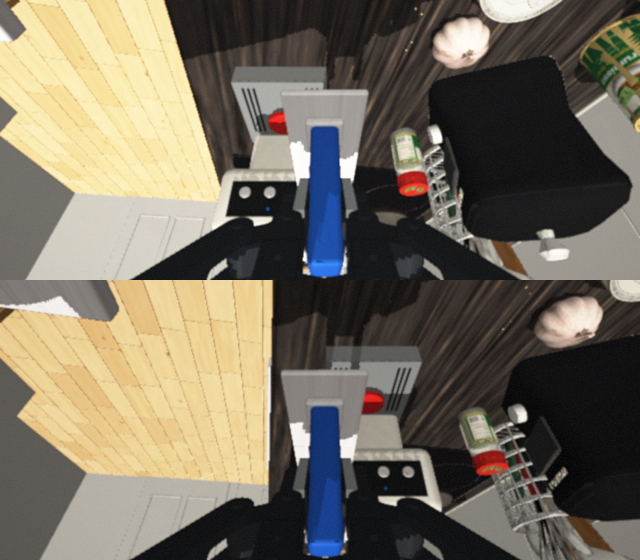

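The pair of wrist views shows the drip base and the red cap: base at (278,90) and cap at (277,122) in the upper half, base at (375,375) and cap at (373,402) in the lower. In each, the sole hides one side of the base. I'll take the left edges from w3 and the right edges from w4.

```bash
python3 - <<'E'
from h import *
d0=np.array([.1736,-.9848]); n=np.array([.9848,.1736])
for nm,side in(("w3",-1),("w4",1)):
    f=dict(np.load(nm+".npz")); H=hsv(f).astype(int); h,s,v=H[...,0],H[...,1],H[...,2]; C=cloud(f); Z=C[...,2]
    loc=(np.hypot(C[...,0]-480,C[...,1]+193)<110)
    top=loc&(abs(Z-30)<5)
    cap=loc&((h<8)|(h>172))&(s>140)&(v>60)
    ys,xs=np.where(cap); 
    # side edge: per row extreme pixel of top mask
    pts=[]
    for y in np.unique(np.where(top)[0]):
        x=np.where(top[y])[0]
        if len(x)>8: pts.append([x.min()-.5 if side<0 else x.max()+.5,y])
    w=ray(f,pts,30)[:,:2]; a,l=w@d0,w@n
    k=abs(l-np.median(l))<4; vx=cv2.fitLine(w[k].astype(np.float32),cv2.DIST_HUBER,0,.01,.01).ravel()
    q=vx[:2]*np.sign(vx[:2]@d0); print(nm,"rows",k.sum(),"side lateral",np.median(l[k]).round(1),"heading",np.degrees(np.arctan2(q[1],q[0])).round(2),"along",np.percentile(a[k],[2,98]).round(1))
    # front edge: per column first top pixel
    pts=[]
    for x in np.unique(np.where(top)[1]):
        y=np.where(top[:,x])[0]
        if len(y)>4: pts.append([x,y.min()-.5])
    w=ray(f,pts,30)[:,:2]; a=w@d0; k=abs(a-np.median(a))<3; vx=cv2.fitLine(w[k].astype(np.float32),cv2.DIST_HUBER,0,.01,.01).ravel()
    q=vx[:2]*np.sign(vx[0]); print("  front along",np.median(a[k]).round(1),"heading-90",np.degrees(np.arctan2(q[1],q[0])).round(2)-90,k.sum())
    for z in(49,39):
        w=ray(f,np.c_[xs+.5*side,ys],z)[:,:2]; l=w@n; a=w@d0
        print("  cap z",z,"lateral extremes",l.min().round(1),l.max().round(1),"along",a.min().round(1),a.max().round(1))
    # sole back corners as check in puller frame
    P=tcp_=None
E
```

```text
w3 rows 59 side lateral 380.7 heading -80.29 along [216.9 334.3]
  front along 214.1 heading-90 -79.88 96
  cap z 49 lateral extremes 420.4 443.8 along 251.2 298.9
  cap z 39 lateral extremes 417.2 441.5 along 262.4 312.1
w4 rows 58 side lateral 500.8 heading -80.05 along [217.6 332.6]
  front along 213.3 heading-90 -80.17 95
  cap z 49 lateral extremes 433.5 462.3 along 252.1 299.9
  cap z 39 lateral extremes 435.7 465.7 along 263.3 313.2
```

```bash
python3 - <<'E'
from h import *; from workcell import sense
G=np.load("G.npy"); d0=np.array([.1736,-.9848]); n=np.array([.9848,.1736])
for nm in("w2","w4"):
    f=dict(np.load(nm+".npz")); 
    T=f["tool_from_camera"]; K=f["mtx"]
    for k in([-84,23,4],[-84,-23,4],[-84,23,0]):
        q=K@(np.linalg.inv(T)@G@[*k,1])[:3]; print(nm,k,(q[:2]/q[2]).round(1),end=" ")
    g=cv2.cvtColor(f["image"],cv2.COLOR_RGB2GRAY).astype(int)
    e=[np.argmax(abs(np.diff(g[135:175,x])))+135.5 for x in(290,300,310,340,350,360)]; r=[155,158]
    print("edge rows",e,[ (np.argmax(np.diff(g[y,265:300]))+265.5,350.5+np.argmin(np.diff(g[y,350:385]))) for y in r])
A=278*d0+440.9*n; s=sense(); print("axis",A.round(1))
for z in(65,32.5):
    o=A-110*d0; T=frame(*o,z,-80.1)@np.linalg.inv(G); go(s,T[:3,3],T[:3,:3])
R0=T[:3,:3]; print("per mm: fwd",(R0.T@[*d0,0]).round(3),"down",(R0.T@[0,0,-1]).round(3))
E
```

```text
w2 [-84, 23, 4] [368.3 150.4] w2 [-84, -23, 4] [278.2 150.5] w2 [-84, 23, 0] [367.6 145. ] edge rows [np.float64(149.5), np.float64(149.5), np.float64(149.5), np.float64(149.5), np.float64(148.5), np.float64(149.5)] [(np.float64(280.5), np.float64(367.5)), (np.float64(280.5), np.float64(367.5))]
w4 [-84, 23, 4] [367.5 150.9] w4 [-84, -23, 4] [277.6 150.9] w4 [-84, 23, 0] [366.8 145.4] edge rows [np.float64(149.5), np.float64(149.5), np.float64(149.5), np.float64(149.5), np.float64(142.5), np.float64(141.5)] [(np.float64(280.5), np.float64(350.5)), (np.float64(280.5), np.float64(365.5))]
axis [ 482.5 -197.2]
turn [ 0.02 -0.02  0.07] then shift mm [70.4 61.1 97. ] | shift mm in present axes [70.2 61.2 97. ]
turn [ 0.02 -0.02  0.07] then shift mm [ 90.3  61.1 122.6] | shift mm in present axes [ 90.2  61.1 122.6]
per mm: fwd [-0.789  0.001  0.615] down [ 0.615 -0.002  0.789]
```

Emit:
carry_out([
  [[0.018,0.0122,0.0245],[0,0,0],-1],
  [[0.018,0.0122,0.0245],[0,0,0],-1],
  [[0.018,0.0122,0.0245],[0,0,0],-1],
  [[0.018,0.0123,0.0245],[0,0,0],-1],
  [[0.009,0.0061,0.0123],[0,0,0],-1],
  [[0.0091,0.0062,0.0123],[0,0,0],-1],
  [[0,0,0],[0,0,0],-1],
  [[0,0,0],[0,0,0],-1],
  [[0,0,0],[0,0,0],-1],
])

```text
clock: 6.15
tcp_pos: [456.6, -49.9, 72.7]
orientation: [0.608, 0.724, -0.209, 0.249]
wrist_force: [0.4, 0.1, -1.1]
width: 14.6
grasp_force: 98.2
```

```bash
cat > st.py <<'E'
from h import *; from workcell import sense
G=np.load("G.npy"); d0=np.array([.1736,-.9848]); n=np.array([.9848,.1736]); s=sense(); P=tcp(s)@G; R0=tcp(s)[:3,:3]
print("t",round(s["clock"],2),"disp x %.1f lat %.1f z %.1f"%(P[:2,3]@d0-278,P[:2,3]@n-440.9,P[2,3]),"yaw err",np.degrees(np.arctan2(P[1,0],P[0,0])).round(2)+80.1,"tilt",np.degrees(P[2,:2]).round(2))
F=s["wrist_force"]; print("F fwd %.1f lat %.1f up %.1f"%(F[:2]@d0,F[:2]@n,F[2]),"torque",s["torque"].round(2),"w",round(s["width"],1),round(s["grasp_force"]))
E
python3 st.py
```

```text
t 6.15 disp x -109.7 lat 0.1 z 33.3 yaw err 0.04999999999999716 tilt [-0.   -0.03]
F fwd -0.0 lat 0.4 up -1.1 torque [0.79 0.11 0.  ] w 14.6 98
```

Emit:
carry_out([
  [[0.0004,0,0.0005],[0,0,0],-1],
  [[-0.0079,0,0.00615],[0,0,0],-1],
  [[-0.0079,0,0.00615],[0,0,0],-1],
  [[-0.0079,0,0.00615],[0,0,0],-1],
  [[-0.0079,0,0.00615],[0,0,0],-1],
  [[-0.0079,0,0.00615],[0,0,0],-1],
  [[0,0,0],[0,0,0],-1],
  [[0,0,0],[0,0,0],-1],
])

```text
clock: 6.82
tcp_pos: [465.1, -99.3, 72.7]
orientation: [0.609, 0.724, -0.208, 0.25]
wrist_force: [-1.3, -0.2, -1.5]
width: 14.6
grasp_force: 98.2
```

```bash
python3 st.py
```

```text
t 6.82 disp x -59.7 lat -0.1 z 33.3 yaw err 0.0 tilt [-0.04  0.09]
F fwd -0.0 lat -1.3 up -1.5 torque [ 0.85  0.14 -0.04] w 14.6 98
```

Emit:
carry_out([
  [[0.0004,0,0.0005],[0,0,0],-1],
  [[-0.00394,0,0.00308],[0,0,0],-1],
  [[-0.00394,0,0.00308],[0,0,0],-1],
  [[-0.00394,0,0.00308],[0,0,0],-1],
  [[-0.00394,0,0.00308],[0,0,0],-1],
  [[-0.00394,0,0.00308],[0,0,0],-1],
  [[0,0,0],[0,0,0],-1],
  [[0,0,0],[0,0,0],-1],
])

```text
clock: 7.48
tcp_pos: [469.0, -124.2, 71.0]
orientation: [0.609, 0.724, -0.209, 0.249]
wrist_force: [-0.6, -0.6, -1.5]
width: 14.7
grasp_force: 98.2
```

```bash
python3 st.py
```

```text
t 7.48 disp x -34.4 lat -0.6 z 31.6 yaw err 0.0 tilt [-0.03 -0.03]
F fwd 0.5 lat -0.7 up -1.5 torque [0.78 0.13 0.01] w 14.7 98
```

Emit:
carry_out([
  [[-0.0003,0.0003,-0.0004],[0,0,0],-1],
  [[-0.00315,0,0.00246],[0,0,0],-1],
  [[-0.00315,0,0.00246],[0,0,0],-1],
  [[-0.00315,0,0.00246],[0,0,0],-1],
  [[-0.00315,0,0.00246],[0,0,0],-1],
  [[-0.00315,0,0.00246],[0,0,0],-1],
  [[-0.00315,0,0.00246],[0,0,0],-1],
  [[0,0,0],[0,0,0],-1],
  [[0,0,0],[0,0,0],-1],
])

```text
clock: 8.23
tcp_pos: [473.5, -147.7, 71.6]
orientation: [0.608, 0.724, -0.208, 0.249]
wrist_force: [-0.1, -0.3, -1.2]
width: 15.1
grasp_force: 98.2
```

```bash
python3 st.py
```

```text
t 8.23 disp x -10.5 lat -0.2 z 32.1 yaw err 0.009999999999990905 tilt [-0.03 -0.03]
F fwd 0.2 lat -0.2 up -1.2 torque [0.82 0.09 0.04] w 15.1 98
```

Now the fine approach: 1 mm per row, in short calls.

Emit:
carry_out([
  [[-0.00158,0,0.00123],[0,0,0],-1],
  [[-0.00158,0,0.00123],[0,0,0],-1],
  [[-0.00079,0,0.00062],[0,0,0],-1],
  [[-0.00079,0,0.00062],[0,0,0],-1],
  [[-0.00079,0,0.00062],[0,0,0],-1],
  [[0,0,0],[0,0,0],-1],
])

```text
clock: 8.73
tcp_pos: [474.9, -154.4, 71.6]
orientation: [0.608, 0.724, -0.208, 0.249]
wrist_force: [0.5, -0.3, -1.4]
width: 14.6
grasp_force: 98.2
```

```bash
python3 st.py
```

```text
t 8.73 disp x -3.6 lat -0.0 z 32.2 yaw err 0.03999999999999204 tilt [-0.02 -0.02]
F fwd 0.3 lat 0.4 up -1.4 torque [ 0.78  0.19 -0.04] w 14.6 98
```

Emit:
carry_out([
  [[-0.00079,0,0.00062],[0,0,0],-1],
  [[-0.00079,0,0.00062],[0,0,0],-1],
  [[-0.0004,0,0.0003],[0,0,0],-1],
  [[0,0,0],[0,0,0],-1],
])

```text
clock: 9.07
tcp_pos: [475.4, -156.8, 71.6]
orientation: [0.608, 0.724, -0.208, 0.249]
wrist_force: [-1.4, -0.4, -0.9]
width: 14.6
grasp_force: 98.2
```

```bash
python3 st.py
```

```text
t 9.07 disp x -1.2 lat 0.0 z 32.2 yaw err 0.03999999999999204 tilt [-0.02 -0.01]
F fwd 0.2 lat -1.5 up -0.9 torque [ 0.77  0.13 -0.06] w 14.6 98
```

Emit:
carry_out([
  [[-0.0004,0,0.0003],[0,0,0],-1],
  [[-0.0004,0,0.0003],[0,0,0],-1],
  [[0,0,0],[0,0,0],-1],
])

```text
clock: 9.32
tcp_pos: [475.5, -157.8, 71.6]
orientation: [0.608, 0.724, -0.208, 0.249]
wrist_force: [-0.1, 0.2, -2.0]
width: 14.7
grasp_force: 98.2
```

```bash
python3 st.py
```

```text
t 9.32 disp x -0.2 lat -0.0 z 32.2 yaw err 0.04999999999999716 tilt [-0.02 -0.02]
F fwd -0.3 lat -0.1 up -2.0 torque [0.81 0.11 0.03] w 14.7 98
```

Emit:
carry_out([
  [[-0.0004,0,0.0003],[0,0,0],-1],
  [[-0.0004,0,0.0003],[0,0,0],-1],
  [[0,0,0],[0,0,0],-1],
])

```text
clock: 9.57
tcp_pos: [475.7, -158.7, 71.6]
orientation: [0.608, 0.724, -0.208, 0.249]
wrist_force: [-0.6, -0.5, -1.3]
width: 14.6
grasp_force: 98.2
```

```bash
python3 st.py
```

```text
t 9.57 disp x 0.8 lat 0.0 z 32.2 yaw err 0.04999999999999716 tilt [-0.02 -0.01]
F fwd 0.4 lat -0.7 up -1.3 torque [0.77 0.19 0.03] w 14.6 98
```

Emit:
carry_out([
  [[-0.0004,0,0.0003],[0,0,0],-1],
  [[-0.0004,0,0.0003],[0,0,0],-1],
  [[0,0,0],[0,0,0],-1],
])

```text
clock: 9.82
tcp_pos: [475.9, -159.8, 71.6]
orientation: [0.608, 0.724, -0.208, 0.249]
wrist_force: [-0.0, -0.4, -1.2]
width: 15.1
grasp_force: 98.2
```

```bash
python3 st.py
```

```text
t 9.82 disp x 1.8 lat -0.0 z 32.2 yaw err 0.04999999999999716 tilt [-0.02 -0.02]
F fwd 0.4 lat -0.1 up -1.2 torque [ 0.82  0.13 -0.01] w 15.1 98
```

Emit:
carry_out([
  [[-0.0004,0,0.0003],[0,0,0],-1],
  [[-0.0004,0,0.0003],[0,0,0],-1],
  [[0,0,0],[0,0,0],-1],
])

```text
clock: 10.07
tcp_pos: [476.0, -160.8, 71.7]
orientation: [0.608, 0.724, -0.208, 0.249]
wrist_force: [-0.5, -0.8, -1.5]
width: 14.7
grasp_force: 98.2
```

```bash
python3 st.py
```

```text
t 10.07 disp x 2.8 lat -0.0 z 32.3 yaw err 0.04999999999999716 tilt [-0.02 -0.02]
F fwd 0.7 lat -0.7 up -1.5 torque [0.84 0.16 0.02] w 14.7 98
```

Emit:
carry_out([
  [[-0.0004,0,0.0003],[0,0,0],-1],
  [[-0.0004,0,0.0003],[0,0,0],-1],
  [[0,0,0],[0,0,0],-1],
])

```text
clock: 10.32
tcp_pos: [476.2, -161.7, 71.7]
orientation: [0.608, 0.724, -0.208, 0.249]
wrist_force: [0.3, -0.2, -1.9]
width: 14.4
grasp_force: 98.2
```

```bash
python3 st.py
```

```text
t 10.32 disp x 3.8 lat -0.0 z 32.3 yaw err 0.04999999999999716 tilt [-0.02 -0.02]
F fwd 0.3 lat 0.2 up -1.9 torque [ 0.82  0.13 -0.06] w 14.4 98
```

Emit:
carry_out([
  [[-0.0004,0,0.0003],[0,0,0],-1],
  [[-0.0004,0,0.0003],[0,0,0],-1],
  [[0,0,0],[0,0,0],-1],
])

```text
clock: 10.57
tcp_pos: [476.3, -162.0, 71.6]
orientation: [0.608, 0.725, -0.208, 0.249]
wrist_force: [-1.8, 5.3, 1.4]
width: 15.0
grasp_force: 99.2
```

```bash
python3 st.py; python3 - <<'E'
from h import *; from workcell import optics
t=[]
for n,(a,b,c,d) in (("scene",(360,150,460,250)),("side",(340,120,420,220))):
    f=optics.grab_frame(n); np.savez(f"{n}2.npz",**f); t.append(cv2.resize(f["image"][b:d,a:c,::-1],(400,400),interpolation=cv2.INTER_CUBIC))
cv2.imwrite("pics/c2.png",np.hstack(t))
E
```

```text
t 10.57 disp x 4.0 lat 0.1 z 32.1 yaw err 0.09999999999999432 tilt [-0.11 -0.03]
F fwd -5.5 lat -0.8 up 1.4 torque [ 1.29  0.42 -0.1 ] w 15.0 99
```

View pics/c2.png

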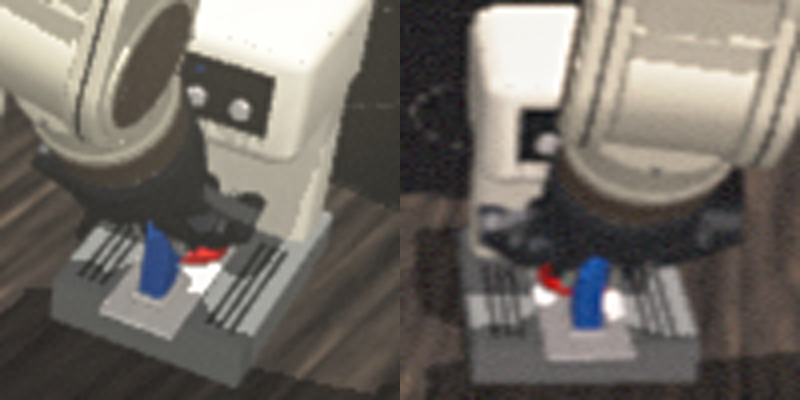

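The crops show the fork under the red cap, at (205,255) in the left one. Contact is felt at 5.5 N, so it is home. I ease off slightly and pull straight up.

Emit:
carry_out([
  [[0.0004,0,-0.0003],[0,0,0],-1],
  [[-0.00062,0,-0.00079],[0,0,0],-1],
  [[-0.00062,0,-0.00079],[0,0,0],-1],
  [[-0.00062,0,-0.00079],[0,0,0],-1],
  [[-0.00062,0,-0.00079],[0,0,0],-1],
  [[-0.00062,0,-0.00079],[0,0,0],-1],
  [[0,0,0],[0,0,0],-1],
], newtons=110)

```text
clock: 11.25
tcp_pos: [476.0, -162.1, 76.5]
orientation: [0.608, 0.724, -0.208, 0.249]
wrist_force: [0.1, 3.0, -4.3]
width: 14.7
grasp_force: 107.2
```

```bash
python3 st.py
```

```text
t 11.25 disp x 4.1 lat -0.3 z 37.1 yaw err 0.04999999999999716 tilt [-0.07 -0.05]
F fwd -2.9 lat 0.6 up -4.3 torque [ 1.69  0.34 -0.06] w 14.7 107
```

Emit:
carry_out([
  [[-0.00062,0,-0.00079],[0,0,0],-1],
  [[-0.00062,0,-0.00079],[0,0,0],-1],
  [[-0.00062,0,-0.00079],[0,0,0],-1],
  [[0,0,0],[0,0,0],-1],
])

```text
clock: 11.58
tcp_pos: [476.0, -162.0, 79.3]
orientation: [0.608, 0.724, -0.208, 0.249]
wrist_force: [1.5, 1.1, -9.2]
width: 14.6
grasp_force: 107.4
```

```bash
python3 st.py
```

```text
t 11.58 disp x 4.0 lat -0.3 z 39.8 yaw err 0.04999999999999716 tilt [-0.09 -0.06]
F fwd -0.8 lat 1.6 up -9.2 torque [2.17 0.3  0.08] w 14.6 107
```

Emit:
carry_out([
  [[-0.00062,0,-0.00079],[0,0,0],-1],
  [[-0.00062,0,-0.00079],[0,0,0],-1],
  [[-0.00062,0,-0.00079],[0,0,0],-1],
  [[0,0,0],[0,0,0],-1],
])

```text
clock: 11.92
tcp_pos: [477.1, -163.1, 84.4]
orientation: [0.608, 0.723, -0.209, 0.251]
wrist_force: [0.6, -1.1, -1.6]
width: 14.9
grasp_force: 108.4
```

```bash
python3 st.py
```

```text
t 11.92 disp x 5.5 lat 0.7 z 45.2 yaw err 0.01999999999999602 tilt [0.21 0.08]
F fwd 1.2 lat 0.4 up -1.6 torque [0.85 0.17 0.04] w 14.9 108
```

Emit:
carry_out([
  [[-0.00062,0,-0.00079],[0,0,0],-1],
  [[-0.00062,0,-0.00079],[0,0,0],-1],
  [[-0.00062,0,-0.00079],[0,0,0],-1],
  [[0,0,0],[0,0,0],-1],
])

```text
clock: 12.25
tcp_pos: [476.9, -162.4, 86.6]
orientation: [0.608, 0.724, -0.208, 0.25]
wrist_force: [-0.0, 0.3, -2.3]
width: 14.6
grasp_force: 108.4
```

```bash
python3 st.py
```

```text
t 12.25 disp x 4.7 lat 0.6 z 47.3 yaw err 0.03999999999999204 tilt [0.04 0.07]
F fwd -0.3 lat 0.0 up -2.3 torque [ 0.82  0.13 -0.01] w 14.6 108
```

Emit:
carry_out([
  [[0.00118,0,-0.00092],[0,0,0],-1],
  [[-0.00123,0,-0.00158],[0,0,0],-1],
  [[-0.00123,0,-0.00158],[0,0,0],-1],
  [[-0.00123,0,-0.00158],[0,0,0],-1],
  [[-0.00123,0,-0.00158],[0,0,0],-1],
  [[-0.00123,0,-0.00158],[0,0,0],-1],
  [[-0.00123,0,-0.00158],[0,0,0],-1],
  [[-0.00123,0,-0.00158],[0,0,0],-1],
  [[-0.00123,0,-0.00158],[0,0,0],-1],
  [[0,0,0],[0,0,0],-1],
])

```text
clock: 13.08
tcp_pos: [476.3, -160.7, 102.3]
orientation: [0.608, 0.724, -0.208, 0.25]
wrist_force: [-0.3, -0.0, -2.6]
width: 14.4
grasp_force: 108.4
```

```bash
python3 st.py
```

```text
t 13.08 disp x 2.9 lat 0.3 z 62.9 yaw err 0.04999999999999716 tilt [-0.01  0.02]
F fwd -0.0 lat -0.3 up -2.6 torque [0.92 0.16 0.06] w 14.4 108
```

Emit:
carry_out([
  [[-0.00123,0,-0.00158],[0,0,0],-1],
  [[-0.00123,0,-0.00158],[0,0,0],-1],
  [[-0.00062,0,-0.00079],[0,0,0],-1],
  [[0,0,0],[0,0,0],-1],
])

```text
clock: 13.42
tcp_pos: [476.2, -160.7, 107.1]
orientation: [0.608, 0.724, -0.208, 0.25]
wrist_force: [0.7, 0.3, -1.6]
width: 14.7
grasp_force: 108.4
```

```bash
python3 st.py
```

```text
t 13.42 disp x 2.8 lat 0.2 z 67.7 yaw err 0.04999999999999716 tilt [-0.02  0.01]
F fwd -0.1 lat 0.7 up -1.6 torque [0.84 0.14 0.02] w 14.7 108
```

Popped and clear. Now I retreat gently and check the obstacles on the way to the dish.

Emit:
carry_out([
  [[0.0008,0,-0.0006],[0,0,0],-1],
  [[0.0016,0,-0.0012],[0,0,0],-1],
  [[0.0028,0,-0.0022],[0,0,0],-1],
  [[0.0039,0,-0.0031],[0,0,0],-1],
  [[0.0051,0,-0.004],[0,0,0],-1],
  [[0.0063,0,-0.0049],[0,0,0],-1],
  [[0.0063,0,-0.0049],[0,0,0],-1],
  [[0.0063,0,-0.0049],[0,0,0],-1],
  [[0.0063,0,-0.0049],[0,0,0],-1],
  [[0.0063,0,-0.0049],[0,0,0],-1],
])

```text
clock: 14.25
tcp_pos: [465.9, -102.7, 106.8]
orientation: [0.608, 0.724, -0.208, 0.249]
wrist_force: [0.0, 0.1, -2.1]
width: 14.7
grasp_force: 108.4
```

Emit:
carry_out([
  [[0.0063,0,-0.0049],[0,0,0],-1],
  [[0.0063,0,-0.0049],[0,0,0],-1],
  [[0.0063,0,-0.0049],[0,0,0],-1],
  [[0.0063,0,-0.0049],[0,0,0],-1],
  [[0.0051,0,-0.004],[0,0,0],-1],
  [[0.0039,0,-0.0031],[0,0,0],-1],
  [[0.0028,0,-0.0022],[0,0,0],-1],
  [[0.0016,0,-0.0012],[0,0,0],-1],
  [[0.0008,0,-0.0006],[0,0,0],-1],
  [[0,0,0],[0,0,0],-1],
])

```text
clock: 15.08
tcp_pos: [457.3, -54.4, 106.8]
orientation: [0.608, 0.724, -0.208, 0.249]
wrist_force: [0.2, -0.4, -2.1]
width: 14.5
grasp_force: 108.4
```

```bash
python3 st.py; python3 - <<'E'
from h import *; from workcell import sense, optics
f=dict(np.load("scene0.npz")); f2=dict(np.load("side0.npz")); C=cloud(f)
for k,p in dict(tuna=(281,220),garlic=(309,212),purple=(334,245),tumbler_base=(207,262),sinkedge=(300,345)).items(): print(k,C[p[1],p[0]].round(0),ray(f,p,0).round(0))
G=np.load("G.npy"); s=sense(); P=tcp(s)@G
t=[]
for n in("scene","side"):
    f=optics.grab_frame(n); np.savez(f"{n}3.npz",**f); u,v=proj(f,(P@[0,0,10,1])[:3])[0].astype(int)
    h=hsv(f).astype(int); m=((h[...,0]<8)|(h[...,0]>172))&(h[...,1]>140)&(h[...,2]>60); C=cloud(f); m[:v-40]=0;m[v+40:]=0;m[:,:u-40]=0;m[:,u+40:]=0
    q=C[m]; print(n,m.sum(),np.median(q,0).round(1) if m.any() else "", "expected",P[:3,3].round(1))
    t.append(cv2.resize(f["image"][max(0,v-50):v+50,u-50:u+50,::-1],(400,400),interpolation=cv2.INTER_CUBIC))
cv2.imwrite("pics/c3.png",np.hstack(t))
E
```

```text
t 15.08 disp x -105.1 lat 0.0 z 67.4 yaw err 0.04999999999999716 tilt [-0.02 -0.02]
F fwd 0.4 lat 0.1 up -2.1 torque [ 0.93  0.17 -0.03] w 14.5 108
tuna [684.  29.  37.] [[717.  -4.   0.]]
garlic [656. -38.  38.] [[687. -74.   0.]]
purple [540.   8.  32.] [[562. -21.   0.]]
tumbler_base [725. 218.  11.] [[735. 212.   0.]]
sinkedge [428. 241.   6.] [[432. 238.   0.]]
scene 27 [448.1 -80.1  77.9] expected [464.2 -93.7  67.4]
side 34 [475.  -75.7  79. ] expected [464.2 -93.7  67.4]
```

View pics/c3.png

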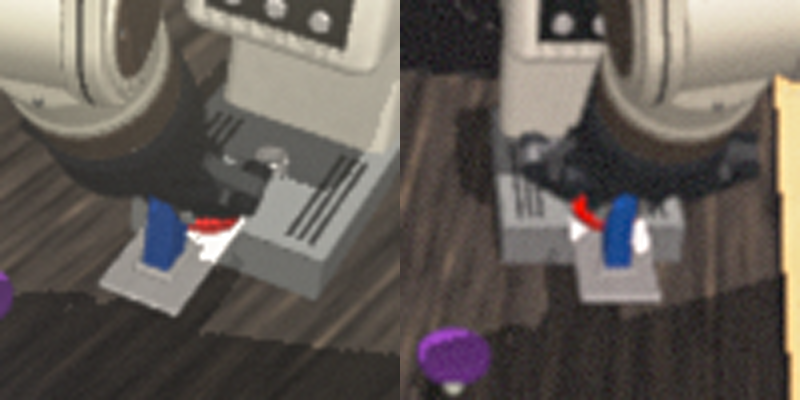

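The crops show the red cap riding on the tines, at (215,225) in the left one, and the bare steel collar behind it at (270,158). On to the dish, slowly.

Emit:
carry_out([
  [[0.0014,0.0008,-0.0012],[0,0,0],-1],
  [[0.0028,0.0015,-0.0024],[0,0,0],-1],
  [[0.0046,0.0024,-0.0039],[0,0,0],-1],
  [[0.0064,0.0034,-0.0054],[0,0,0],-1],
  [[0.0082,0.0043,-0.0069],[0,0,0],-1],
  [[0.0097,0.0051,-0.0081],[0,0,0],-1],
  [[0.0097,0.0051,-0.0081],[0,0,0],-1],
  [[0.0097,0.0051,-0.0081],[0,0,0],-1],
  [[0.0097,0.0051,-0.0081],[0,0,0],-1],
  [[0.0097,0.0051,-0.0081],[0,0,0],-1],
])

```text
clock: 16.02
tcp_pos: [478.8, 46.1, 110.2]
orientation: [0.608, 0.724, -0.208, 0.249]
wrist_force: [0.0, 0.8, -1.9]
width: 14.4
grasp_force: 108.4
```

Emit:
carry_out([
  [[0.0097,0.0051,-0.0081],[0,0,0],-1],
  [[0.0097,0.0051,-0.0081],[0,0,0],-1],
  [[0.0097,0.0051,-0.0081],[0,0,0],-1],
  [[0.0097,0.0051,-0.0081],[0,0,0],-1],
  [[0.0097,0.0051,-0.0081],[0,0,0],-1],
  [[0.0082,0.0043,-0.0069],[0,0,0],-1],
  [[0.0064,0.0034,-0.0054],[0,0,0],-1],
  [[0.0046,0.0024,-0.0039],[0,0,0],-1],
  [[0.0028,0.0015,-0.0024],[0,0,0],-1],
  [[0.0014,0.0008,-0.0012],[0,0,0],-1],
])

```text
clock: 16.85
tcp_pos: [499.5, 144.0, 113.5]
orientation: [0.608, 0.724, -0.208, 0.249]
wrist_force: [-0.1, 0.0, -2.0]
width: 14.6
grasp_force: 108.4
```

```bash
cat > st2.py <<'E'
from h import *; from workcell import sense
import sys
G=np.load("G.npy"); s=sense(); P=tcp(s)@G; R0=tcp(s)[:3,:3]
print("t",round(s["clock"],2),"origin",P[:3,3].round(1),"tilt",np.degrees(P[2,:2]).round(2),"F",s["wrist_force"].round(1),"q",s["qpos"].round(2))
if len(sys.argv)>3: print("to goal, tool mm",(R0.T@(np.array(sys.argv[1:4],float)-P[:3,3])).round(1))
E
python3 st2.py 515 144 60
```

```text
t 16.85 origin [506.5 104.7  74.1] tilt [-0.02 -0.02] F [-0.1  0.  -2. ] q [ 0.61  0.58  0.    1.32 -0.59  2.11]
to goal, tool mm [ 38.   15.2 -11.7]
```

Emit:
carry_out([
  [[0.0015,0.0006,-0.0005],[0,0,0],-1],
  [[0.003,0.0012,-0.0009],[0,0,0],-1],
  [[0.0046,0.0018,-0.0014],[0,0,0],-1],
  [[0.0053,0.0021,-0.0016],[0,0,0],-1],
  [[0.0053,0.0021,-0.0016],[0,0,0],-1],
  [[0.0053,0.0021,-0.0016],[0,0,0],-1],
  [[0.0053,0.0021,-0.0016],[0,0,0],-1],
  [[0.0038,0.0015,-0.0012],[0,0,0],-1],
  [[0.0023,0.0009,-0.0007],[0,0,0],-1],
  [[0.0015,0.0006,-0.0005],[0,0,0],-1],
])

```text
clock: 17.68
tcp_pos: [507.9, 182.9, 99.2]
orientation: [0.608, 0.724, -0.208, 0.249]
wrist_force: [-0.2, 0.0, -1.6]
width: 14.5
grasp_force: 108.4
```

```bash
python3 st2.py 515 144 26; python3 - <<'E'
from h import *; from workcell import optics
for n in("scene","side"):
    f=optics.grab_frame(n); np.savez(f"{n}4.npz",**f); H=hsv(f).astype(int); h,s,v=H[...,0],H[...,1],H[...,2]; C=cloud(f)
    loc=np.hypot(C[...,0]-514,C[...,1]-150)<120
    m=loc&((h<8)|(h>172))&(s>140)&(v>60); print(n,"red",m.sum(),np.median(C[m],0).round(1), C[m].min(0).round(1),C[m].max(0).round(1))
    m=loc&(h>95)&(h<125)&(s>90)&(C[...,2]<20); ys,xs=np.where(m); w=ray(f,np.c_[xs,ys],16)[:,:2]; print(" dish",cv2.minEnclosingCircle(w.astype(np.float32)))
E
```

```text
t 17.68 origin [514.8 143.6  59.8] tilt [-0.02 -0.03] F [-0.2  0.  -1.6] q [ 0.66  0.65  0.09  1.36 -0.58  2.16]
to goal, tool mm [21.1  0.2 26.5]
scene red 156 [505.7 136.7  73.2] [437.2  66.1  -1.1] [588.4 223.4 183.8]
 dish ((513.77392578125, 148.14981079101562), 63.365055084228516)
  return _methods._mean(a, axis=axis, dtype=dtype,
  ret = um.true_divide(
Traceback (most recent call last):
ValueError: zero-size array to reduction operation minimum which has no identity
```

Emit:
carry_out([
  [[0.0012,0,0.0016],[0,0,0],-1],
  [[0.0025,0,0.0032],[0,0,0],-1],
  [[0.0025,0,0.0032],[0,0,0],-1],
  [[0.0025,0,0.0032],[0,0,0],-1],
  [[0.0025,0,0.0032],[0,0,0],-1],
  [[0.0025,0,0.0032],[0,0,0],-1],
  [[0.0025,0,0.0032],[0,0,0],-1],
  [[0.0025,0,0.0032],[0,0,0],-1],
  [[0.0012,0,0.0016],[0,0,0],-1],
  [[0,0,0],[0,0,0],-1],
])

```text
clock: 18.62
tcp_pos: [507.5, 182.2, 66.4]
orientation: [0.608, 0.724, -0.209, 0.249]
wrist_force: [-0.3, 0.9, -1.5]
width: 14.4
grasp_force: 108.4
```

```bash
python3 st2.py 515 144 19.5
```

```text
t 18.62 origin [514.4 142.9  27. ] tilt [ 0.   -0.08] F [-0.3  0.9 -1.5] q [ 0.66  0.68  0.06  1.29 -0.58  2.16]
to goal, tool mm [5.4 0.8 5.3]
```

Emit:
carry_out([
  [[0.0009,0,0.0012],[0,0,0],-1],
  [[0.0009,0,0.0012],[0,0,0],-1],
  [[0.0009,0,0.0012],[0,0,0],-1],
  [[0.0009,0,0.0012],[0,0,0],-1],
  [[0.0009,0,0.0012],[0,0,0],-1],
  [[0,0,0],[0,0,0],-1],
  [[0,0,0],[0,0,0],-1],
])

```text
clock: 19.2
tcp_pos: [507.9, 182.2, 59.6]
orientation: [0.608, 0.724, -0.208, 0.249]
wrist_force: [0.8, 1.0, -2.2]
width: 14.4
grasp_force: 108.4
```

```bash
python3 st2.py 515 144 19.5
```

```text
t 19.2 origin [514.8 143.   20.2] tilt [-0.02 -0.03] F [ 0.8  1.  -2.2] q [ 0.66  0.69  0.06  1.28 -0.58  2.16]
to goal, tool mm [ 1.2  0.4 -0.1]
```

Emit:
carry_out([
  [[0.0032,0,-0.0025],[0,0,0],-1],
  [[0.0063,0,-0.0049],[0,0,0],-1],
  [[0.0079,0,-0.00615],[0,0,0],-1],
  [[0.0079,0,-0.00615],[0,0,0],-1],
  [[0.0079,0,-0.00615],[0,0,0],-1],
  [[0.0079,0,-0.00615],[0,0,0],-1],
  [[0.0079,0,-0.00615],[0,0,0],-1],
  [[0.0063,0,-0.0049],[0,0,0],-1],
  [[0.0032,0,-0.0025],[0,0,0],-1],
  [[0,0,0],[0,0,0],-1],
])

```text
clock: 20.03
tcp_pos: [494.9, 256.6, 59.4]
orientation: [0.608, 0.725, -0.208, 0.249]
wrist_force: [-0.3, -0.1, -2.2]
width: 14.9
grasp_force: 108.4
```

```bash
python3 st2.py; cat > look.py <<'E'
from h import *; from workcell import optics
import sys
t=[]
for n in("scene","side"):
    f=optics.grab_frame(n); np.savez(f"{n}5.npz",**f); H=hsv(f).astype(int); h,s,v=H[...,0],H[...,1],H[...,2]; C=cloud(f)
    m=(np.hypot(C[...,0]-514,C[...,1]-150)<110)&((h<8)|(h>172))&(s>130)&(v>50)
    if m.any(): print(n,"red",m.sum(),np.median(C[m],0).round(1),np.percentile(C[m],[5,95],axis=0).round(0).tolist(),proj(f,np.median(C[m],0)).round())
    m=(np.hypot(C[...,0]-514,C[...,1]-150)<110)&(h>95)&(h<125)&(s>90)&(C[...,2]<20); ys,xs=np.where(m)
    if m.any(): print(" dish",cv2.minEnclosingCircle(ray(f,np.c_[xs,ys],16)[:,:2].astype(np.float32)))
    t.append(cv2.resize(f["image"][180:330,200:420,::-1] if n=="scene" else f["image"][180:330,270:490,::-1],(400,273),interpolation=cv2.INTER_CUBIC))
cv2.imwrite("pics/%s.png"%sys.argv[1],np.hstack(t))
E
python3 look.py l1
```

```text
t 20.03 origin [501.9 217.4  19.9] tilt [-0.04 -0.01] F [-0.3 -0.1 -2.2] q [ 0.76  0.77  0.2   1.41 -0.54  2.27]
scene red 297 [510.9 145.7  36.5] [[495.0, 126.0, 31.0], [529.0, 162.0, 39.0]] [[302. 284.]]
 dish ((513.5836181640625, 148.40740966796875), 64.06388092041016)
```

The cap stands in the dish at (511,145), with its top at about 37 mm. That matches 5 + 22 + 10. Now I bring the puller to bare worktop.

Emit:
carry_out([
  [[-0.006,0,-0.008],[0,0,0],-1],
  [[-0.0125,0,-0.016],[0,0,0],-1],
  [[-0.0125,0,-0.016],[0,0,0],-1],
  [[-0.006,0,-0.0075],[0,0,0],-1],
  [[-0.009,-0.0049,0.007],[0,0,0],-1],
  [[-0.018,-0.0098,0.014],[0,0,0],-1],
  [[-0.018,-0.0098,0.014],[0,0,0],-1],
  [[-0.018,-0.0098,0.014],[0,0,0],-1],
  [[-0.018,-0.0098,0.014],[0,0,0],-1],
  [[-0.018,-0.0098,0.014],[0,0,0],-1],
])

```text
clock: 20.97
tcp_pos: [463.1, 120.9, 120.2]
orientation: [0.608, 0.724, -0.208, 0.249]
wrist_force: [0.8, -1.0, -1.8]
width: 14.9
grasp_force: 108.6
```

Emit:
carry_out([
  [[-0.018,-0.0098,0.014],[0,0,0],-1],
  [[-0.018,-0.0098,0.014],[0,0,0],-1],
  [[-0.018,-0.0098,0.014],[0,0,0],-1],
  [[-0.018,-0.0098,0.014],[0,0,0],-1],
  [[-0.009,-0.0049,0.007],[0,0,0],-1],
  [[0,0,0],[0,0,0],-1],
  [[0,0,0],[0,0,0],-1],
  [[0,0,0],[0,0,0],-1],
])

```text
clock: 21.63
tcp_pos: [438.5, 14.1, 120.2]
orientation: [0.609, 0.724, -0.208, 0.249]
wrist_force: [-0.0, 0.5, -1.7]
width: 14.6
grasp_force: 108.6
```

```bash
python3 st2.py 445 -25 4; python3 look.py l2
```

```text
t 21.63 origin [445.5 -25.1  80.8] tilt [-0.07  0.06] F [-0.   0.5 -1.7] q [ 0.45  0.35 -0.35  1.08 -0.63  1.92]
to goal, tool mm [47.3 -0.7 60.5]
scene red 284 [511.5 146.1  36.3] [[495.0, 127.0, 31.0], [529.0, 162.0, 39.0]] [[301. 284.]]
 dish ((513.4225463867188, 148.43267822265625), 63.89438247680664)
side red 272 [513.7 148.7  35.2] [[496.0, 129.0, 30.0], [532.0, 164.0, 37.0]] [[347. 281.]]
 dish ((514.2777709960938, 151.47325134277344), 65.76997375488281)
```

Emit:
carry_out([
  [[0.008,0,0.0102],[0,0,0],-1],
  [[0.013,0,0.0166],[0,0,0],-1],
  [[0.013,0,0.0166],[0,0,0],-1],
  [[0.008,0,0.0102],[0,0,0],-1],
  [[0.0053,0,0.0069],[0,0,0],-1],
  [[0,0,0],[0,0,0],-1],
  [[0,0,0],[0,0,0],-1],
])

```text
clock: 22.32
tcp_pos: [438.2, 14.3, 42.9]
orientation: [0.608, 0.724, -0.209, 0.249]
wrist_force: [-0.2, 0.5, -1.0]
width: 14.8
grasp_force: 108.6
```

```bash
python3 st2.py 445 -25 0; python3 - <<'E'
from h import *
s,f=wrist("w5"); g=cv2.cvtColor(f["image"],cv2.COLOR_RGB2GRAY).astype(int)
g0=cv2.cvtColor(np.load("w2.npz")["image"],cv2.COLOR_RGB2GRAY).astype(int)
for q in(g0,g): print([int(np.argmax(abs(np.diff(q[135:175,x]))))+135.5 for x in(290,300,310,340,350,360)])
E
```

```text
t 22.32 origin [445.2 -25.    3.6] tilt [ 0.   -0.06] F [-0.2  0.5 -1. ] q [ 0.45  0.47 -0.43  0.89 -0.63  1.92]
to goal, tool mm [ 2.2 -0.2  2.8]
[149.5, 149.5, 149.5, 149.5, 148.5, 149.5]
[149.5, 149.5, 149.5, 149.5, 149.5, 148.5]
```

No slip in the grip. I lower gently to contact.

Emit:
carry_out([
  [[0.0006,0,0.0008],[0,0,0],-1],
  [[0.0006,0,0.0008],[0,0,0],-1],
  [[0.0006,0,0.0008],[0,0,0],-1],
  [[0.0003,0,0.0004],[0,0,0],-1],
  [[0,0,0],[0,0,0],-1],
])

```text
clock: 22.78
tcp_pos: [438.1, 13.8, 39.7]
orientation: [0.608, 0.724, -0.208, 0.249]
wrist_force: [-0.0, 0.8, -2.0]
width: 15.2
grasp_force: 108.6
```

```bash
python3 st2.py 445 -25 0
```

```text
t 22.78 origin [ 4.451e+02 -2.550e+01  3.000e-01] tilt [-0.03 -0.  ] F [-0.   0.8 -2. ] q [ 0.45  0.47 -0.43  0.88 -0.63  1.92]
to goal, tool mm [ 0.6  0.  -0.1]
```

Emit:
carry_out([
  [[0.0003,0,0.0004],[0,0,0],-1],
  [[0.0002,0,0.0002],[0,0,0],-1],
  [[0,0,0],[0,0,0],-1],
])

```text
clock: 23.03
tcp_pos: [438.2, 13.8, 39.4]
orientation: [0.608, 0.724, -0.208, 0.25]
wrist_force: [-1.6, 1.4, 5.4]
width: 14.4
grasp_force: 109.6
```

```bash
python3 st2.py
```

```text
t 23.03 origin [445.1 -25.5   0. ] tilt [0.02 0.  ] F [-1.6  1.4  5.4] q [ 0.45  0.47 -0.43  0.88 -0.63  1.92]
```

Emit:
carry_out([
  [[0,0,0],[0,0,0],-0.4],
  [[0,0,0],[0,0,0],-0.2],
  [[0,0,0],[0,0,0],0.2],
  [[0,0,0],[0,0,0],0.6],
  [[0,0,0],[0,0,0],0.8],
  [[0,0,0],[0,0,0],1],
  [[0,0,0],[0,0,0],1],
  [[0,0,0],[0,0,0],1],
  [[0,0,0],[0,0,0],1],
])

```text
clock: 23.78
tcp_pos: [438.1, 13.8, 38.7]
orientation: [0.608, 0.724, -0.208, 0.249]
wrist_force: [0.6, 0.6, -1.6]
width: 84.9
grasp_force: 0.0
```

Emit:
carry_out([
  [[0,0,-0.005],[0,0,0],1],
  [[0,0,-0.015],[0,0,0],1],
  [[0,0,-0.025],[0,0,0],1],
  [[0,0,-0.03],[0,0,0],1],
  [[0,0,-0.03],[0,0,0],1],
  [[0,0,-0.03],[0,0,0],1],
  [[0,0,-0.015],[0,0,0],1],
  [[0,0,0],[0,0,0],1],
  [[0,0,0],[0,0,0],1],
  [[0,0,0],[0,0,0],1],
])

```text
clock: 24.62
tcp_pos: [421.3, 103.9, 156.3]
orientation: [0.608, 0.724, -0.209, 0.249]
wrist_force: [-1.1, -0.4, 0.6]
width: 85.5
grasp_force: 0.0
```

```bash
python3 st2.py; python3 look.py l3
```

```text
t 24.62 origin [428.2  64.6 116.9] tilt [ 0.01 -0.1 ] F [-1.1 -0.4  0.6] q [ 0.64  0.38 -0.19  1.33 -0.58  2.14]
scene red 292 [511.6 145.4  36.3] [[494.0, 127.0, 32.0], [530.0, 162.0, 39.0]] [[302. 284.]]
 dish ((513.7212524414062, 147.94918823242188), 63.48105239868164)
side red 267 [513.7 148.7  35. ] [[496.0, 130.0, 31.0], [531.0, 163.0, 37.0]] [[347. 281.]]
 dish ((513.943603515625, 150.63853454589844), 64.83575439453125)
```

View pics/l3.png

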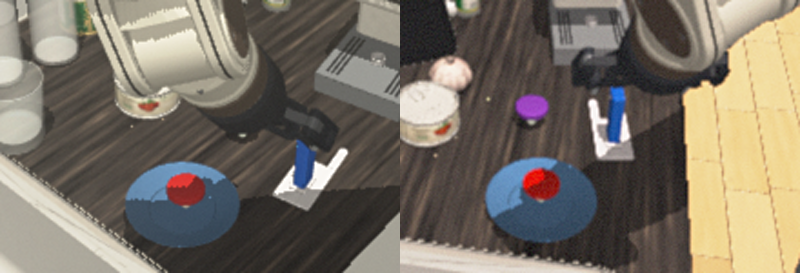

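The final picture shows the red cap standing in the blue dish, at (185,190) in the left half. The puller stands upright on the bare worktop at (305,175), the gripper is clear, and the other things are in place.

```bash
python3 -c "
from workcell import r; print(r.job_done())"
```

```text
the job is handed in; nothing more can be done
None
```

The job is handed in, and no verdict came back: the red cap was pulled with the fork and is standing in the blue dish, and the puller stands upright on the bare worktop, released.

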